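Refit the filter guard of a nail-dust collector

TASK

The filter of the nail-dust collector has just been changed. With a fingertip, push the steel guard's front lip until the guard is fully home under the loose thumbscrew; then turn the thumbscrew clockwise (seen from above) by pushing its wings round, stroke after stroke, until it is screwed fully down. Push lightly, never pinching or forcing the guard or the thumbscrew, and leave everything else on the table and on the collector where it is.

Things in the scene. Friction and masses are not known exactly. Their poses are not given: they have to be found in the camera images.
- collector: white nail-dust collector, fixed to the table, 250 mm deep (x) by 310 wide (y); origin on the table under its centre; x points from the filter bay in front (robot side) to the raised fan housing behind; turned up to 0.35 rad. Its deck, 59.5 mm high, spans x=-122 to +42 mm; hand rests on it at y=+-99 to +-149 mm are 63 mm high
- guard (a joint): how far the guard stands drawn out from its place, in m: 0 is fully home (a firm stop, its fork astride the screw), positive is drawn out along the collector's -x; at the start 0.012 to 0.028. It slides between guide rails (64 mm high, at y=+-94 mm) against about 1.5 N of friction and stays where it is left
- guard_lip (a point): middle of the front (-x) face of the upturned lip at the guard's front edge, 70 mm above the table; when home at x=-98 mm in the collector's frame. The lip is a steel strip 3 mm thick, 120 mm wide along y, from 61 to 79 mm above the table; free space in front of it. The guard's flat grille is 2.5 mm thick, its top 62.5 mm above the table
- thumbscrew (a joint): angle of the thumbscrew in rad: 0 is screwed fully down (firm stop, flange on the guard), positive is unscrewed, counted counter-clockwise seen from above, so clockwise turning lowers it; at the start 5 to 9. Turning takes about 0.05 N m (2 N at a wing), it stays where it is left; each turn lowers it 2 mm
- screw_axis (a point): fixed point of the collector on the thumbscrew's vertical axis, at x=+4 mm, y=0 in the collector's frame, 62.5 mm above the table, level with the guard's top; same axes as the collector
- screw_head (a point): mid-height of the wings on the axis; turns with the screw; 84 mm above the table when tight. Black screw: hub 20 mm across, 24 mm high, on a 24 mm flange; two wings along this point's +y and -y, to 33 mm from the axis, 7 mm thick (9 at the round tip), 72 to 100 mm above the table when tight (3 mm more when loose). When tight they lie along the collector's y
- gel_pot: bystander: small cream pot with a gold lid, 38 mm across, 24 mm high, standing on the collector's left (+y) hand rest; origin under it
- buffer: bystander: pink buffing block 24 x 60 x 22 mm lying on top of the fan housing near its right (-y) end; origin under it
- polish_red: bystander: red nail-polish bottle with black cap, 29 mm across, 70 mm high, standing on the table beside the collector; origin under it
- polish_nude: bystander: beige nail-polish bottle with black cap, 29 mm across, 70 mm high, standing on the table beside the collector; origin under it
- dropper: bystander: pink dropper bottle with black rubber top, 29 mm across, 85 mm high, standing on the table beside the collector; origin under it
- nail_file: bystander: grey nail file 178 x 20 x 4.5 mm, flat on the table to the right of the collector; origin under its middle
- bead_dish: bystander: shallow gold dish of beads, 80 mm across, 14 mm high, on the table to the left of the collector; origin under it
- housing_face (a point): middle of the top edge of the fan housing's upright front face, at x=+42 mm, y=0 in the collector's frame, 98 mm above the table; the face spans the full width, 38 mm behind the screw's axis, so fingers work at the screw from its front and sides. The housing is 98 mm high; a dial on top reaches 106 mm

How it is judged:
By the outcome, as a careful person would: the job done as asked, in the order asked, and still so for the second after the job is handed in, with the robot touching nothing.
It also fails if it takes over 64 s, if anything falls off the work surface, if the arm or the gripper's body presses on something with over 40 N, if the wrist force passes 120 N, or if a joint passes its speed limit or range.

ROBOT

A 6-joint arm with a two-finger parallel gripper is mounted at the origin on the work surface. World frame = base frame: x ahead of the robot, y to its left, z up, the work surface at z = 0. Lengths are in m, angles in rad, forces in N, time in s.
With the tool pointing down it reaches from about 0.275 to 0.825 m from the base axis. Payload 4.9 kg.
Tool frame: the origin (TCP) lies midway between the tips of the shut fingers; the grasp point (between the pads) lies 19 mm behind it (grip_point_offset is the distance from the TCP to the grasp point, in m); z points along the fingers, x is the direction in which the jaws open and shut, and the axes are right-handed (so a half turn about z gives the same grasp; the last joint's range is limited). The gripper opens to 85 mm and grips with 20 to 120 N. Pads are 22 mm wide; open, the fingers measure 114 mm over their backs; the gripper's body (76 mm by 85 mm) begins 54 mm behind the grasp point. The pads swing forward as they close: fully open they stand 13 mm farther back than shut.
Start: joints at [1.016, 0.326, -0.193, 1.052, 0, 1.437], TCP at [0.225, 0.502, 0.231] pointing down, gripper open.
Joint ranges: [-2.65, 2.65], [-0.97, 1.79], [-1.3, 1.35], [-1.93, 2.1], [-1.47, 1.37], [-3.14, 3.14]. Speed limits (rad/s): [2.57, 2.57, 3.14, 3.14, 3.14, 3.14].

INTERFACE

Orientations are given as a rotation vector (axis times angle).
In Python, from cell import * gives the robot as it stands. Calls block until the motion is done:
- movep(position, orientation): joint-space move of the TCP to a pose.
- move_l(position, velocity=0.15, rot=None, until_force=None): straight line of the TCP; rot=None keeps the orientation; velocity is the mean speed in m/s. With until_force (N) it stops when the force on the tool has changed by that much, and returns True; else False.
- set_joints(angles): joint-space move.
- let_go() and grab(newtons=None): open the fingers fully, or close them until they stop; newtons is the grip in N (None keeps the last).
- sleep(seconds).
- ik(position, orientation): joint angles nearest the present ones, or None.
- get_state(): the state.
- grab_frame(name): name is "side" or "top" or "wrist"; returns a dict with "img" (400x640x3 uint8, red, green, blue), "fx", "fy", "cx", "cy" (pixels), "cam_to_world" (4x4, takes a point from camera to world coordinates); the wrist camera has in their place "T_tool_cam" (4x4, takes a point from camera to tool coordinates, whose origin is the TCP and whose axes are the tool frame's). Camera axes: x right, y down, z forward; pixel columns grow to the right and rows downward; lengths in m; the calibration is good to about 2 mm. The wrist camera is an equidistant fisheye: a pixel r from the principal point sees the ray r / f radians off the axis. A picture is of the moment at which its call begins: read the wrist's pose just before it. There is no depth.
A pose or a line that the arm cannot do raises MotionError and nothing moves.
- sign_off(): hands the job in, once; it reports no verdict.
Trained networks look in the newest picture that a camera, given by its name, has taken for a name from the list of things; names that differ only in an ending like _2 or _b are one class to them, and where a whole thing is asked for, a point or a joint stands for the part that bears it (a point fixed in the world has none). Each returns a list of dicts, best first, with "score" (0 to 1); they miss things now and then, are a little off and sometimes report something else, mostly with a low value. They report only what shows in the picture. A call takes as long as a camera call.
- spot_in(camera, name): "centre" ([column, row] in pixels, amid what is visible of it).
- silhouettes(camera, name): "mask" (400x640 bool, what is visible of it) and "centre" ([column, row] in pixels, amid what is visible of it).
- tip_of(camera, name): "centre" ([column, row] in pixels: a listed point, or the origin of a listed thing).
The state is a dict: "clock": time; "q": joint angles; "joint_velocities": joint speeds; "tau": joint torques, N m; "position": TCP position; "eef_rot": TCP orientation; "contact_force": force on the tool from outside, world axes, zero at the start; "wrist_torque": the same for the moment, N m; "finger_gap": opening from 0.0 (shut) to 1.0 (fully open).
Only numpy, scipy, OpenCV 4.12 (cv2) and the standard library are available. Lean on these libraries where they do the work, as an engineer would, in place of code of your own. Each camera call takes 0.05 s, during which the arm holds its last target.

## Working session

There is one attempt and no reset: what is moved stays moved. The work goes in short steps, each a Python script; the robot and the scene stay as the last script left them, time stands still between calls to the robot, and variables do not carry over. Pictures are saved under pics/ and viewed, and the job is handed in when it is done.

```bash
ls; mkdir -p pics; python3 - <<'E'
from cell import *
import cv2
s=get_state();print(s)
for c in ["side","top","wrist"]:
    f=grab_frame(c);cv2.imwrite(f"pics/{c}0.png",f["img"][:,:,::-1])
    print(c,{k:v for k,v in f.items() if k!="img"})
    for n in ["guard_lip","screw_axis","screw_head","housing_face","collector"]:
        print(n,[(r["score"],r["centre"]) for r in tip_of(c,n)][:3])
E
```

```text
pics
{'clock': 0.0, 'q': array([ 1.01579902e+00,  3.26927155e-01, -1.93605303e-01,  1.05198752e+00,
        2.15040755e-05,  1.43655754e+00]), 'joint_velocities': array([-2.37086524e-04, -6.21636780e-04,  2.30454865e-04,  8.82758975e-06,
       -2.00046184e-05,  6.98282199e-04]), 'tau': array([ 1.01159028e-03, -4.43399942e+01,  2.62440848e+01,  1.55015930e-02,
        5.45264834e-05,  2.36799465e-06]), 'position': array([0.22434043, 0.50152459, 0.23050281]), 'eef_rot': array([ 2.63576649e+00,  1.70816730e+00, -2.46256477e-03]), 'contact_force': array([0.03533404, 0.32271968, 0.6452218 ]), 'wrist_torque': array([ 0.00927345, -0.00894131,  0.04949304]), 'finger_gap': 0.997918979981001}
side {'fx': 429.60442849379837, 'fy': 429.60442849379837, 'cx': 311.16545526576704, 'cy': 197.33426361338846, 'cam_to_world': array([[-0.83399236, -0.30239659,  0.46153337, -0.04745942],
       [-0.55170085,  0.47080516, -0.68845383,  0.85752179],
       [-0.0091062 , -0.82879358, -0.55948036,  0.81606943],
       [ 0.        ,  0.        ,  0.        ,  1.        ]])}
guard_lip []
screw_axis [(0.56, [26
[... 509 characters left out ...]
ew_axis [(0.95, [285.4, 173.1]), (0.18, [357.7, 132.0])]
screw_head [(0.44, [281.3, 174.0])]
housing_face [(0.85, [275.3, 152.5])]
collector [(0.73, [284.0, 181.7])]
wrist {'fx': 309.70691628693146, 'fy': 309.70691628693146, 'cx': 319.8555314131502, 'cy': 196.4861371439345, 'T_tool_cam': array([[ 9.99999573e-01, -4.35829318e-04,  8.15107224e-04,
         1.10774450e-03],
       [ 1.87559281e-04,  9.59189268e-01,  2.82764767e-01,
        -7.08262003e-02],
       [-9.05079277e-04, -2.82764493e-01,  9.59188940e-01,
        -1.42469170e-01],
       [ 0.00000000e+00,  0.00000000e+00,  0.00000000e+00,
         1.00000000e+00]])}
guard_lip []
screw_axis []
screw_head []
housing_face []
collector []
```

View pics/top0.png

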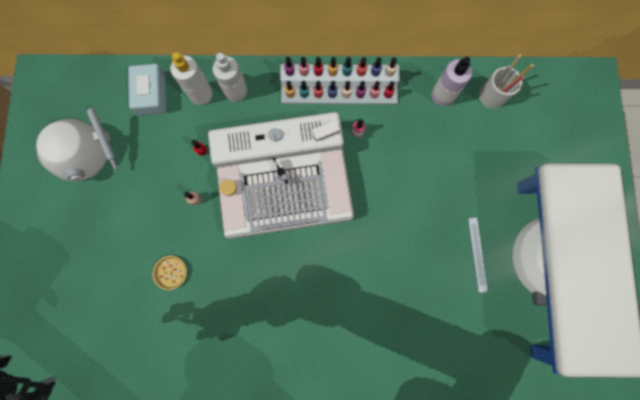

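View pics/side0.png

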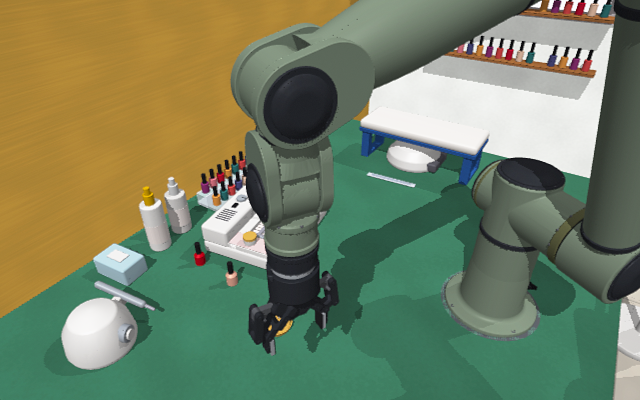

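View pics/wrist0.png

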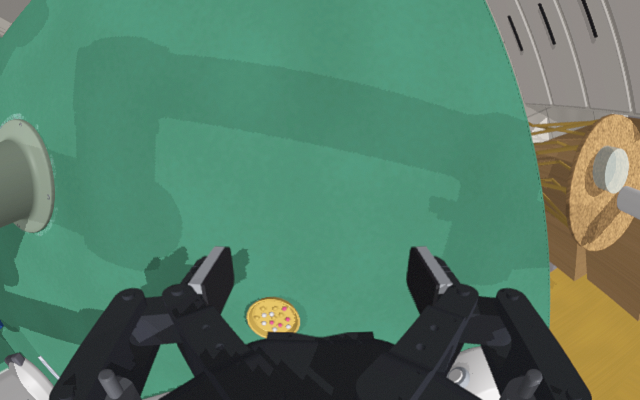

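```bash
cat > h.py <<'E'
from cell import *
import numpy as np, cv2
from scipy.spatial.transform import Rotation as R
def fwd(yaw): # tool y along direction yaw, tool z down
    y=np.array([np.cos(yaw),np.sin(yaw),0]);z=np.array([0,0,-1.]);x=np.cross(y,z)
    return R.from_matrix(np.c_[x,y,z]).as_rotvec()
def ray(f,px,st=None):
    u=np.array(px,float)
    if 'cam_to_world' in f:
        T=f['cam_to_world'];d=np.array([(u[0]-f['cx'])/f['fx'],(u[1]-f['cy'])/f['fy'],1])
    else:
        W=np.eye(4);W[:3,:3]=R.from_rotvec(st['eef_rot']).as_matrix();W[:3,3]=st['position']
        T=W@f['T_tool_cam'];v=np.array([(u[0]-f['cx'])/f['fx'],(u[1]-f['cy'])/f['fy']]);r=np.hypot(*v)
        d=np.r_[v/r*np.sin(r),np.cos(r)] if r>0 else np.array([0,0,1.])
    return T[:3,3],T[:3,:3]@d
def at_z(f,px,z,st=None):
    o,d=ray(f,px,st);return o+d*(z-o[2])/d[2]
Z={"guard_lip":.070,"screw_axis":.0625,"screw_head":.087,"housing_face":.098,"collector":0.,"gel_pot":.063}
def look(cam,name,names=Z,save=True):
    st=get_state();f=grab_frame(cam)
    if save: cv2.imwrite(f"pics/{name}.png",f["img"][:,:,::-1])
    out={}
    for n in names:
        for r in tip_of(cam,n)[:1]:
            out[n]=at_z(f,r["centre"],Z[n],st);print(cam,n,round(r["score"],2),np.round(r["centre"],1),out[n].round(4))
    return st,f,out
E
python3 - <<'E'
from h import *
st,f,o=look("top","top1")
st,f,o=look("side","side1")
E
```

```text
top guard_lip 0.89 [284.4 226.9] [0.5059 0.0703 0.07  ]
top screw_axis 0.69 [283.1 173.4] [0.6341 0.0766 0.0625]
top screw_head 0.67 [281.4 169.5] [0.6374 0.0785 0.087 ]
top housing_face 0.83 [275.5 152.3] [0.6754 0.092  0.098 ]
top collector 0.77 [283.6 180.4] [0.6313 0.0808 0.    ]
top gel_pot 0.8 [226.6 193.3] [0.5853 0.2084 0.063 ]
side screw_axis 0.81 [267.  214.2] [0.6351 0.0757 0.0625]
side housing_face 0.93 [253.8 205.7] [0.6614 0.1004 0.098 ]
side collector 0.69 [268.4 231.6] [0.6324 0.0789 0.    ]
side gel_pot 0.52 [248.5 242. ] [0.5974 0.2041 0.063 ]
```

```bash
python3 - <<'E'
from h import *
grab(20)
p=[0.66,0.09,0.26]
print(ik(p,fwd(0.15)))
movep(p,fwd(0.15));print(get_state()['clock'],get_state()['q'].round(2))
st,f,o=look("wrist","w1")
st,f,o=look("side","s1")
E
```

```text
[ 0.02480907  0.53651393  0.20654887  1.24083127  0.         -0.12519093]
4.5167 [ 0.03  0.54  0.21  1.24  0.   -0.13]
wrist guard_lip 0.91 [310.3  31.8] [0.5094 0.0586 0.07  ]
wrist screw_axis 0.96 [313.2 146.5] [0.6336 0.0803 0.0625]
wrist screw_head 0.57 [312.2 151.1] [0.6353 0.08   0.087 ]
wrist housing_face 0.6 [313.6 189.2] [0.6722 0.0871 0.098 ]
wrist collector 0.84 [314.1 137.5] [0.6297 0.0796 0.    ]
wrist gel_pot 0.89 [425.1 133.6] [0.5976 0.2031 0.063 ]
side guard_lip 0.74 [302.9 223.5] [0.5143 0.0633 0.07  ]
side screw_axis 0.89 [263.8 214.8] [0.6412 0.0832 0.0625]
side screw_head 0.55 [265.  208.2] [0.6364 0.0809 0.087 ]
side housing_face 0.9 [252.9 202.6] [0.6738 0.0896 0.098 ]
side collector 0.57 [273.3 233.7] [0.6137 0.0789 0.    ]
side gel_pot 0.7 [251.  242.7] [0.5898 0.2027 0.063 ]
```

View pics/w1.png

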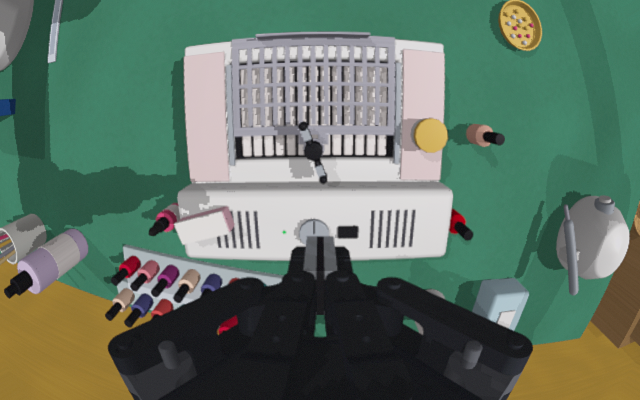

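View pics/s1.png

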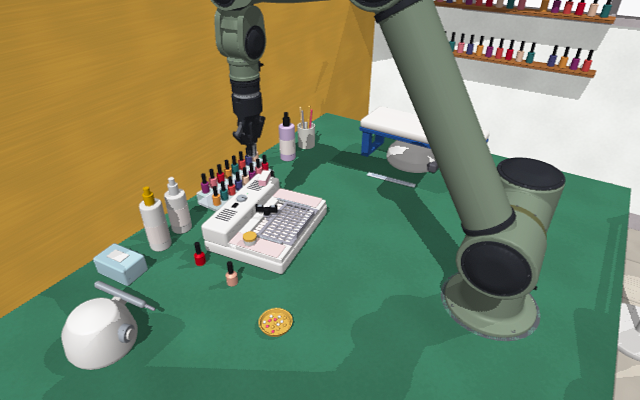

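```bash
python3 - <<'E'
import cv2
i=cv2.imread("pics/w1.png")
cv2.imwrite("pics/w1z.png",cv2.resize(i[20:200,170:460],(800,497),interpolation=cv2.INTER_CUBIC))
cv2.imwrite("pics/w1y.png",cv2.resize(i[115:190,260:380],(800,500),interpolation=cv2.INTER_CUBIC))
E
```

```text
(no output)
```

View pics/w1z.png

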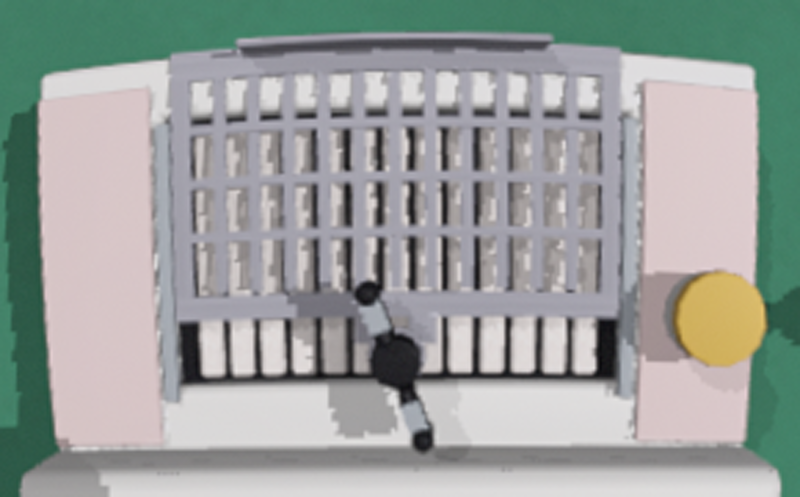

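View pics/w1y.png

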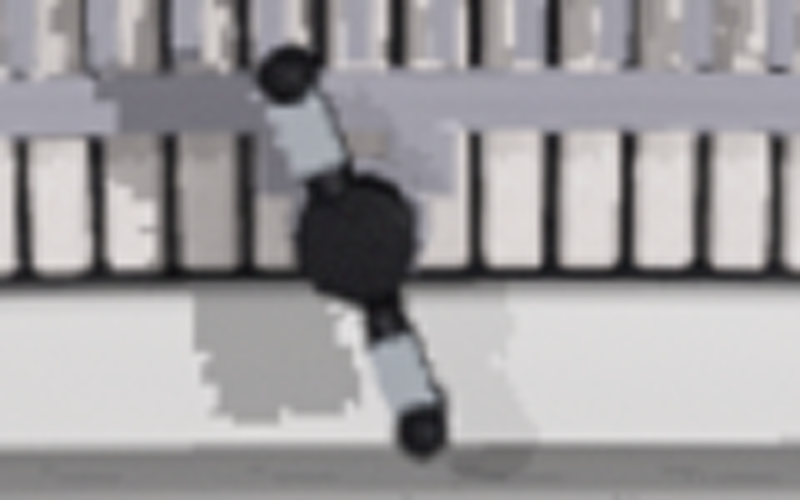

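```bash
python3 - <<'E'
from h import *
st=get_state();f=grab_frame("wrist")
def P(u,z):return at_z(f,u,z,st)[:2]
def w(u,v):return (u/2.7586+170,v/2.7586+20)
a,b=P((303.5,125.9),.103),P((323.3,179.2),.103)
print("balls",a,b,(a+b)/2,np.linalg.norm(a-b),np.arctan2(*(b-a)[::-1]))
print("hub",P((313.5,150.4),.102))
def yaw(l,r): return np.arctan2(*(r-l)[::-1])-np.pi/2,np.linalg.norm(r-l),(l+r)/2
print("lip",yaw(P(w(237,42),.079),P(w(552,40),.079)))
print("hous",yaw(P(w(45,452),.098),P(w(755,452),.098)))
print("front",yaw(P(w(42,75),.06),P(w(755,67),.06)))
print("rearrail",yaw(P(w(182,380),.0595),P(w(618,380),.0595)))
print("guardedge",yaw(P(w(178,316),.0625),P(w(620,316),.0625)))
E
```

```text
balls [0.61014363 0.06711688] [0.65953958 0.09392429] [0.63484161 0.08052059] 0.05620139514097958 0.4972250289092006
hub [0.63258481 0.08012668]
lip (np.float64(0.1488379891331928), np.float64(0.11849669793638778), array([0.51295583, 0.06104105]))
hous (np.float64(0.1490326496350134), np.float64(0.2768251243877133), array([0.66606023, 0.08558014]))
front (np.float64(0.15569905611484414), np.float64(0.29725530867408606), array([0.51261151, 0.06138606]))
rearrail (np.float64(0.14822694415074755), np.float64(0.18074915891174523), array([0.64563573, 0.08257293]))
guardedge (np.float64(0.1473408728634018), np.float64(0.17928017436776195), array([0.61903226, 0.07825042]))
```

```bash
cat >> h.py <<'E'
YAW=0.149;AX=np.array([0.634,0.0805])
C,S=np.cos(YAW),np.sin(YAW)
def c2w(x,y,z): # collector-aligned, origin at screw axis
    return [AX[0]+C*x-S*y,AX[1]+S*x+C*y,z]
def w2c(p):
    d=np.asarray(p)[:2]-AX;return np.array([C*d[0]+S*d[1],-S*d[0]+C*d[1]])
E
python3 - <<'E'
from h import *
i=cv2.imread("pics/w1.png");cv2.imwrite("pics/w1f.png",cv2.resize(i[220:350,230:410],(800,578)))
rv=fwd(YAW)
movep(c2w(-.17,0,.13),rv)
move_l(c2w(-.17,0,.069),.12)
s=get_state();print(s['clock'],s['contact_force'].round(2),w2c(s['position']))
st,f,o=look("wrist","w2")
look("side","s2")
r=move_l(c2w(-.102-.0,0,.069),.03,until_force=5)
s=get_state();print(r,s['clock'],s['contact_force'].round(2),w2c(s['position']),s['position'])
E
```

```text
6.8583 [ 0.28 -0.33 -0.19] [-1.69017610e-01 -1.28115306e-04]
wrist guard_lip 0.98 [313.3 316.4] [0.5099 0.0584 0.07  ]
wrist screw_axis 0.67 [606.9 183.1] [0.4008 0.2522 0.0625]
side guard_lip 0.64 [303.  224.5] [0.5115 0.067  0.07  ]
side screw_axis 0.77 [266.1 215.8] [0.6324 0.0834 0.0625]
side screw_head 0.57 [264. 208.] [0.6395 0.0817 0.087 ]
side housing_face 0.62 [253.3 202.7] [0.6725 0.0894 0.098 ]
side collector 0.69 [268.7 229.3] [0.6386 0.0696 0.    ]
side gel_pot 0.58 [248.2 244.9] [0.5902 0.2139 0.063 ]
True 9.25 [ 0.19  0.98 -0.19] [-0.11375412  0.00034617] [0.52145489 0.06395561 0.0683217 ]
```

View pics/w1f.png

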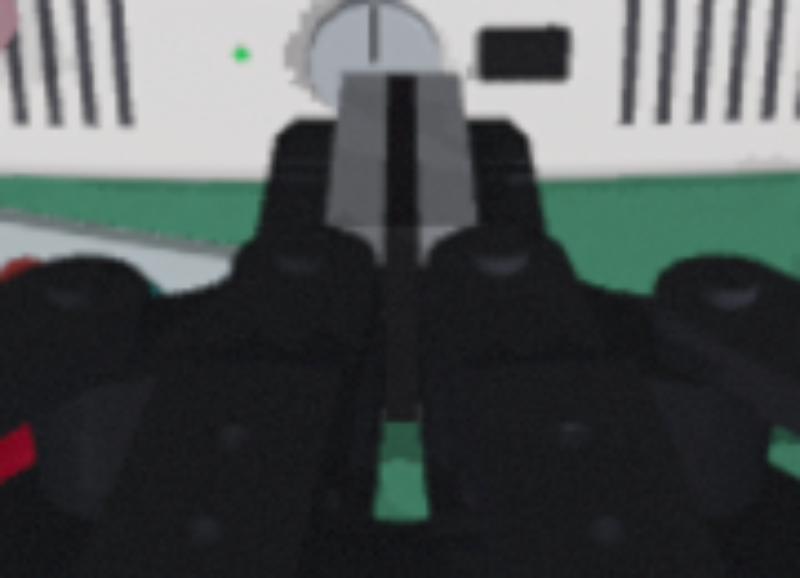

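View pics/s2.png

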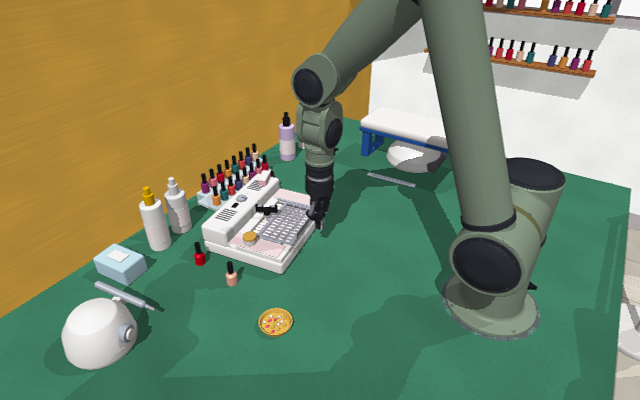

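```bash
python3 - <<'E'
from h import *
s=get_state();print(s['contact_force'].round(2),w2c(s['position']))
r=move_l(c2w(-.108,0,.069),.02,until_force=5)
s=get_state();print(r,s['clock'],s['contact_force'].round(2),w2c(s['position']))
move_l(c2w(-.15,0,.069),.15)
s=get_state();print(s['contact_force'].round(2))
move_l(c2w(-.15,0,.13),.2)
rv=fwd(YAW)
movep([0.66,0.085,0.24],rv)
print(get_state()['clock'])
st,f,o=look("wrist","w3")
i=f["img"][:,:,::-1];cv2.imwrite("pics/w3z.png",cv2.resize(i[20:200,170:460],(800,497),interpolation=cv2.INTER_CUBIC))
E
```

```text
[ 0.19  0.98 -0.19] [-0.11375412  0.00034617]
True 9.5 [ 0.2  -0.33  0.23] [-0.11369816  0.00045415]
[ 1.03 -0.24 -0.38]
11.1917
wrist guard_lip 0.92 [314.8  53.2] [0.5345 0.062  0.07  ]
wrist screw_axis 0.82 [317.5 155.1] [0.6372 0.0799 0.0625]
wrist screw_head 0.64 [315.2 154.8] [0.6336 0.0773 0.087 ]
wrist housing_face 0.91 [315.9 200. ] [0.6748 0.0842 0.098 ]
wrist collector 0.56 [321.8 142.9] [0.6308 0.0839 0.    ]
wrist gel_pot 0.86 [433.6 138. ] [0.5983 0.1998 0.063 ]
```

View pics/w3z.png

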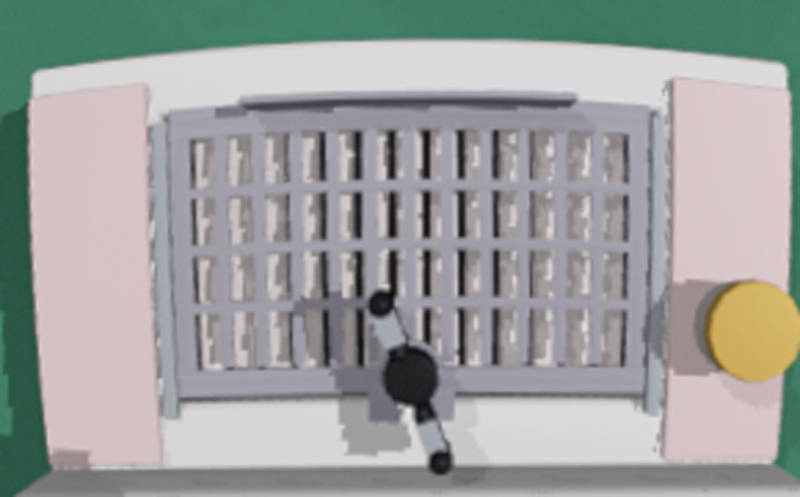

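```bash
cat >> h.py <<'E'
def fp(phi,z=.080,rc=.027,off=.0150):
    a=np.radians(phi);u=np.array([np.cos(a),np.sin(a)]);t=np.array([-u[1],u[0]])
    p=rc*u+off*t
    return c2w(p[0],p[1],z),fwd(a-np.pi/2+YAW)
def wrists(tag):
    s=get_state();d=w2c(s['position'])
    print(tag,round(s['clock'],2),d.round(4),s['contact_force'].round(2),s['wrist_torque'].round(2),s['q'][5].round(2))
def stroke(p0,p1,gap=9,step=15,v=.03,thr=5):
    q,r=fp(p0+gap,.13);movep(q,r)
    q,r=fp(p0+gap);hit=move_l(q,.1,until_force=4);wrists("down %s"%hit)
    if hit: move_l(fp(p0+gap,.13)[0],.1);return "blocked"
    phi=p0+gap;hit=False
    while phi>p1+.1:
        phi=max(p1,phi-step);q,r=fp(phi)
        hit=move_l(q,v,rot=r,until_force=thr);wrists(f"{phi:.0f} {hit}")
        if hit:break
    return hit
def leave(phi,gap=9):
    q,r=fp(phi+gap);move_l(q,.06,rot=r);move_l(fp(phi+gap,.13)[0],.15)
E
python3 - <<'E'
from h import *
for ph in (250,200,120,60):
    q,r=fp(ph);j=ik(q,r);print(ph,np.round(q,3),None if j is None else j.round(2))
hit=stroke(200,140);print(hit)
look("side","s4",["screw_head"])
E
```

```text
250 [0.643 0.051 0.08 ] [-0.04  0.63 -0.12  0.83 -0.   -2.98]
200 [0.617 0.054 0.08 ] [-0.03  0.58 -0.2   0.79  0.   -2.1 ]
120 [0.605 0.092 0.08 ] [ 0.03  0.57 -0.22  0.78 -0.   -0.64]
60 [0.63  0.111 0.08 ] [ 0.06  0.62 -0.14  0.82 -0.    0.43]
down False 14.03 [-0.0161 -0.0262] [-0.41  0.9   0.24] [ 0.03 -0.01 -0.  ] -2.26
194 False 14.45 [-0.0217 -0.0213] [0.41 0.15 0.2 ] [-0.1  -0.07  0.02] -1.99
179 False 14.87 [-0.0269 -0.0147] [ 1.25 -0.48  0.14] [-0.17 -0.08 -0.01] -1.72
164 False 15.28 [-0.0301 -0.007 ] [-0.45 -1.01 -0.27] [-0.1  -0.06 -0.06] -1.45
149 False 15.7 [-0.0309  0.001 ] [ 0.66 -0.7  -0.22] [-0.07 -0.    0.02] -1.18
140 False 16.01 [-0.0305  0.0059] [-0.85 -1.1  -0.35] [-0.15  0.04  0.04] -1.01
False
side screw_head 0.41 [266.6 207.8] [0.6337 0.0768 0.087 ]
```

```bash
python3 - <<'E'
import cv2
i=cv2.imread("pics/s4.png");cv2.imwrite("pics/s4z.png",cv2.resize(i[140:290,180:380],(800,600),interpolation=cv2.INTER_CUBIC))
E
```

```text
(no output)
```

View pics/s4z.png

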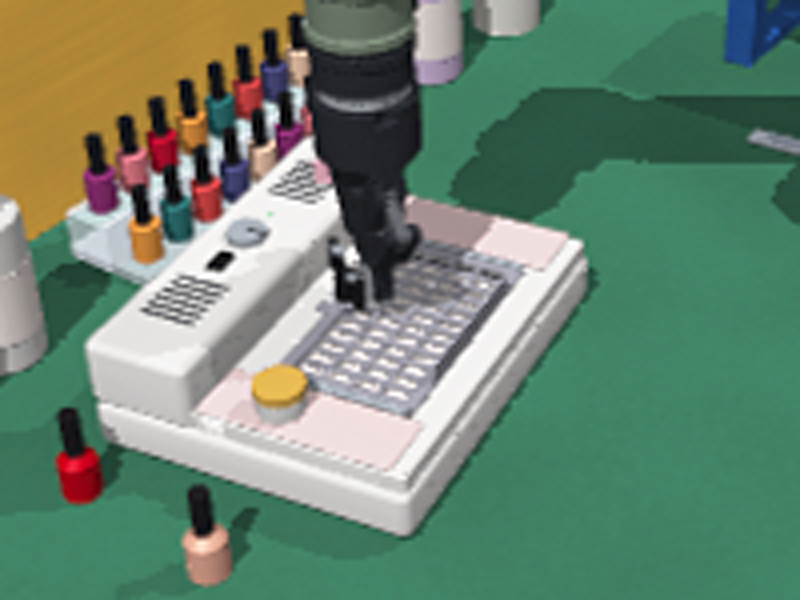

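```bash
python3 - <<'E'
from h import *
phi=140;hit=False
while phi>60 and not hit:
    phi=max(60,phi-15);q,r=fp(phi);hit=move_l(q,.035,rot=r,until_force=5);wrists(f"{phi} {hit}")
leave(phi)
movep([0.66,0.085,0.24],fwd(YAW))
st,f,o=look("wrist","w5",["screw_axis","screw_head"]);print(st['clock'])
i=f["img"][:,:,::-1];cv2.imwrite("pics/w5z.png",cv2.resize(i[100:220,240:400],(800,600),interpolation=cv2.INTER_CUBIC))
E
```

```text
125 False 16.52 [-0.0279  0.0136] [-0.81 -0.46 -0.46] [-0.14  0.11  0.01] -0.74
110 False 16.93 [-0.0235  0.0203] [-1.15 -0.75 -1.09] [-0.08  0.13  0.02] -0.46
95 False 17.33 [-0.0174  0.0256] [-1.34 -0.49 -0.81] [-0.03  0.19  0.04] -0.19
80 False 17.74 [-0.0102  0.0292] [-0.8   0.13 -0.33] [0.02 0.22 0.02] 0.08
65 False 18.15 [-0.0022  0.0308] [-0.63  0.85 -0.29] [0.07 0.16 0.01] 0.34
60 False 18.4 [0.0005 0.0309] [-0.31  1.07 -0.94] [ 0.16  0.21 -0.01] 0.43
wrist screw_axis 0.91 [320.6 155. ] [0.6386 0.083  0.0625]
wrist screw_head 0.79 [321.4 153.8] [0.6336 0.083  0.087 ]
19.7333
```

View pics/w5z.png

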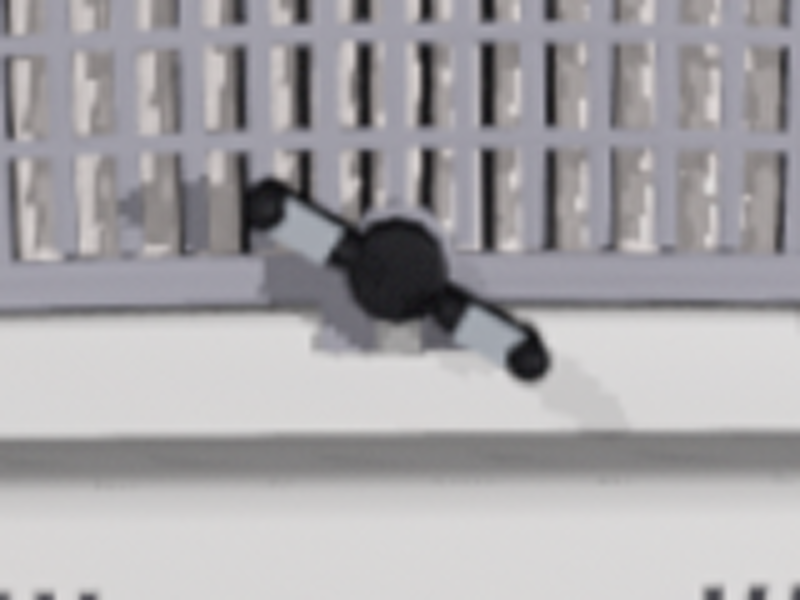

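```bash
python3 - <<'E'
from h import *
print(stroke(239,99,v=.04))
phi=99
for phi in (96,93,90,87,84,80):
    q,r=fp(phi);hit=move_l(q,.02,rot=r,until_force=4);wrists(f"{phi} {hit}")
    if hit: break
E
```

```text
down False 22.92 [ 0.0041 -0.0307] [-0.5  -0.08 -0.26] [-0.01 -0.02 -0.03] -2.94
233 False 23.32 [-0.0035 -0.0308] [0.09 0.07 0.97] [-0.06 -0.13 -0.01] -2.68
218 False 23.73 [-0.0115 -0.0287] [ 0.75 -0.62  0.62] [-0.2  -0.2   0.07] -2.42
203 False 24.14 [-0.0189 -0.0244] [ 0.59 -2.1   1.08] [-0.07 -0.08 -0.03] -2.16
188 False 24.55 [-0.0246 -0.0185] [-0.19  0.23  0.86] [-0.07 -0.03  0.07] -1.89
173 False 24.96 [-0.0287 -0.0116] [ 0.1   0.91 -0.02] [-0.09 -0.02  0.01] -1.62
158 False 25.37 [-0.0308 -0.0038] [ 0.15  0.34 -0.26] [-0.12 -0.03 -0.02] -1.34
143 False 25.77 [-0.0308  0.0043] [ 0.05 -0.93 -0.94] [-0.14  0.01  0.04] -1.07
128 False 26.18 [-0.0286  0.0121] [-0.6  -0.82 -1.25] [-0.12  0.14  0.02] -0.79
113 False 26.59 [-0.0245  0.019 ] [-1.24 -0.29 -0.58] [-0.1   0.21 -0.01] -0.52
99 False 26.98 [-0.0191  0.0243] [-0.75  0.01  0.26] [-0.01  0.21 -0.02] -0.26
False
96 False 27.23 [-0.018   0.0253] [-0.65 -0.19 -0.63] [-0.07  0.31  0.05] -0.21
93 False 27.48 [-0.0165  0.0262] [-1.19 -0.57 -0.75] [-0.04  0.26 -0.03] -0.15
90 False 27.73 [-0.0151  0.027 ] [-1.81  0.27 -0.93] [-0.03  0.31 -0.05] -0.1
87 False 27.98 [-0.0136  0.0278] [-0.67 -0.51 -1.57] [ 0.    0.28 -0.01] -0.05
84 False 28.23 [-0.0121  0.0284] [-1.62 -0.4  -1.26] [-0.02  0.3   0.01] 0.01
80 False 28.49 [-0.01    0.0292] [-1.49  0.16 -1.77] [-0.03  0.28  0.02] 0.08
```

```bash
python3 - <<'E'
from h import *
for phi in (70,60):
    q,r=fp(phi);hit=move_l(q,.03,rot=r,until_force=4);wrists(f"{phi} {hit}")
leave(phi)
st,f,o=look("wrist","w6",["screw_head"])
if not hit:
    print(stroke(239,99,v=.04))
    for phi in (96,93,91,89,87,85,83,81):
        q,r=fp(phi);hit=move_l(q,.02,rot=r,until_force=4);wrists(f"{phi} {hit}")
        if hit: break
E
```

```text
70 False 28.82 [-0.0046  0.0305] [-1.3   0.08 -1.53] [0.04 0.16 0.02] 0.25
60 False 29.16 [0.0007 0.0309] [ 0.13 -0.29 -0.69] [0.06 0.1  0.  ] 0.43
down False 33.41 [ 0.004  -0.0307] [-0.99 -0.34  0.64] [-0.02  0.05  0.02] -2.94
233 False 33.82 [-0.0034 -0.0308] [ 0.25 -0.31  0.51] [ 0.01 -0.11  0.01] -2.68
218 False 34.23 [-0.0115 -0.0287] [ 0.28 -1.08  0.23] [-0.2  -0.15 -0.  ] -2.42
203 False 34.63 [-0.0188 -0.0244] [ 1.2  -2.21 -0.01] [-0.1  -0.12 -0.04] -2.16
188 False 35.04 [-0.0246 -0.0186] [ 0.45 -0.02  0.74] [-0.15 -0.1  -0.  ] -1.89
173 False 35.45 [-0.0287 -0.0116] [ 1.57 -0.17 -0.52] [-0.11 -0.01  0.  ] -1.62
158 False 35.86 [-0.0308 -0.0038] [ 0.2  -1.1  -0.34] [-0.19 -0.01  0.01] -1.34
143 False 36.27 [-0.0308  0.0043] [ 0.73 -0.63 -0.48] [-0.12  0.06  0.02] -1.07
128 False 36.67 [-0.0286  0.0121] [-0.17 -0.96 -1.  ] [-0.09  0.15  0.01] -0.79
113 False 37.08 [-0.0245  0.019 ] [-1.44  0.8  -0.91] [-0.15  0.17  0.05] -0.52
99 False 37.48 [-0.0191  0.0243] [-0.74 -0.23 -0.53] [-0.02  0.16 -0.01] -0.26
False
96 False 37.73 [-0.018   0.0252] [-2.33  0.21 -1.53] [-0.05  0.33  0.03] -0.21
93 False 37.98 [-0.0165  0.0262] [-1.35  0.59 -0.02] [-0.04  0.32  0.02] -0.15
91 False 38.23 [-0.0157  0.0267] [-2.3  -0.09 -1.24] [-0.12  0.4   0.01] -0.12
89 False 38.48 [-0.0155  0.0272] [-5.64 -1.36  1.2 ] [-0.27  1.01 -0.06] -0.08
87 False 38.73 [-0.0154  0.0277] [-7.54 -1.07  2.29] [-0.33  1.46 -0.01] -0.05
85 False 38.98 [-0.0152  0.0282] [-8.52 -3.13  5.19] [-0.4   1.85  0.03] -0.01
83 False 39.23 [-0.0151  0.0286] [-11.13  -2.06   5.22] [-0.5   2.28 -0.03] 0.03
81 False 39.48 [-0.0149  0.029 ] [-12.65  -1.34   6.49] [-0.53  2.71 -0.05] 0.06
```

```bash
python3 - <<'E'
from h import *
leave(92)
wrists("up")
movep([0.66,0.085,0.24],fwd(YAW))
st,f,o=look("wrist","w7");print(st['clock'])
i=f["img"][:,:,::-1];cv2.imwrite("pics/w7z.png",cv2.resize(i[100:220,240:400],(800,600),interpolation=cv2.INTER_CUBIC))
st,f,o=look("side","s7")
E
```

```text
up 40.46 [-0.0194  0.0237] [-0.31  0.25 -0.57] [-0.01 -0.03 -0.03] -0.3
wrist guard_lip 0.96 [317.4  54.4] [0.537  0.0646 0.07  ]
wrist screw_axis 0.91 [319.4 152.5] [0.6362 0.0815 0.0625]
wrist screw_head 0.65 [317.6 150.9] [0.6314 0.079  0.087 ]
wrist housing_face 0.8 [317.6 198.6] [0.6752 0.0856 0.098 ]
wrist collector 0.59 [318.8 141.6] [0.6318 0.08   0.    ]
wrist gel_pot 0.64 [435.7 136. ] [0.5976 0.2021 0.063 ]
41.0167
side guard_lip 0.66 [298.7 223.4] [0.5246 0.0694 0.07  ]
side screw_axis 0.81 [267.2 213.1] [0.6381 0.071  0.0625]
side screw_head 0.63 [265.8 206.1] [0.6411 0.0712 0.087 ]
side housing_face 0.82 [253.  201.8] [0.6762 0.0862 0.098 ]
side collector 0.62 [269.2 233.6] [0.6244 0.0853 0.    ]
side gel_pot 0.69 [251.5 243.8] [0.5856 0.2055 0.063 ]
```

View pics/w7z.png

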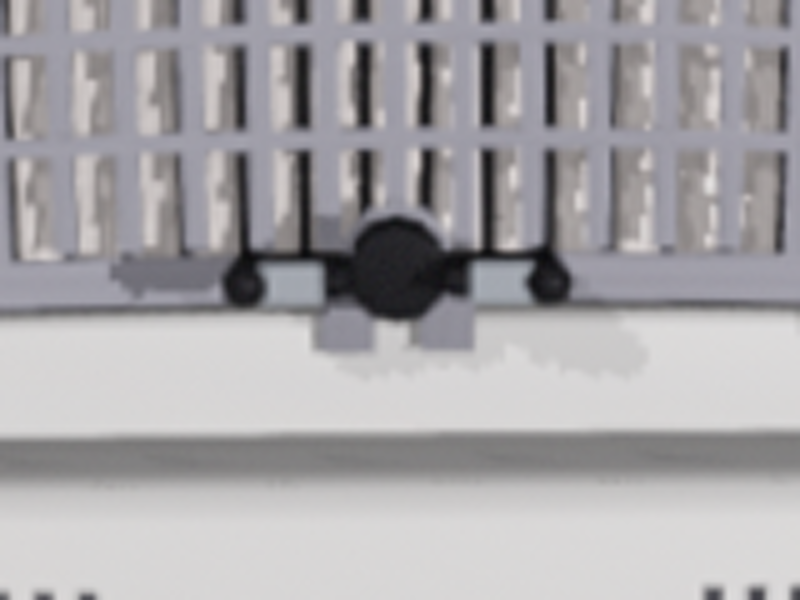

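View pics/w7.png

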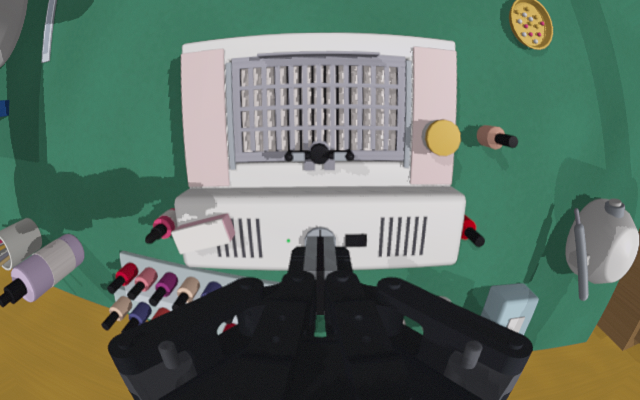

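The wings lie along the collector's y, from pixel (289,156) to (350,156) in the full picture. The fork sits astride the screw, and the pot, buffer and bottles are where they were.

```bash
python3 - <<'E'
from cell import *
print(sign_off(), get_state()['clock'])
E
```

```text
the job is handed in; nothing more can be done
the job is handed in; nothing more can be done
```

The guard is fully home and the thumbscrew is screwed fully down. I handed the job in at about 41 s, with the gripper clear of everything.

- **Guard:** I pushed the lip with the closed fingertips, and it moved about 20 mm to a firm stop. A second light push moved it no further, and the last picture shows its fork astride the screw.
- **Thumbscrew:** I turned it clockwise in three strokes, about 470° in all. That matches a start of about 8.2 rad, worked out from the wing angle. It ended at a firm stop with the wings along the collector's y.
- **Excess push:** At the screw's stop the force limit reset on each small step, so the finger pressed with about 13–14 N before I backed it off. That is more than the roughly 4 N I intended. Everywhere else the readings at the end of each step stayed below about 3 N.
- **Other checks:** In the last wrist picture the bystanders in view looked unmoved. The side camera put the lip and screw up to about 15 mm off the wrist camera's estimate. I relied on the wrist pictures and on where the finger met resistance.

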